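# Put the shopping away by kind in the pantry organisers

### The job

Put the new shopping away by kind: stand the two loose spice jars (red lid and green lid) in the bamboo tray, the two loose tins (red label and yellow label) in the white wire basket, and the blue-lidded jam jar on the turntable. Everything must end upright and flat on the floor of its own organiser, and the black-lidded jar and the green tin already in place must not be knocked over or pushed aside.

Things in the scene. Friction and masses are not known exactly. Their poses are not given: they have to be found in the camera images.
- paprika_jar: Spice jar, a plain upright cylinder 44 mm in diameter and 98 mm tall, glass with a paper label, about 140 g; RED lid, red-brown contents. Stands loose on the worktop at the start. Origin: centre of its underside, z up.
- oregano_jar: Spice jar, a plain upright cylinder 44 mm in diameter and 98 mm tall, glass with a paper label, about 140 g; GREEN lid, dull green contents. Stands loose on the worktop at the start. Origin: centre of its underside, z up.
- tomato_tin: Small food tin, a plain upright cylinder 53 mm in diameter and 67 mm tall, ring pull on top, about 170 g; RED label, bare steel end. Stands loose on the worktop at the start. Origin: centre of its underside, z up.
- corn_tin: Small food tin, a plain upright cylinder 53 mm in diameter and 67 mm tall, ring pull on top, about 170 g; YELLOW label, gold-coloured end. Stands loose on the worktop at the start. Origin: centre of its underside, z up.
- jam_jar: Jam jar, a plain upright cylinder 58 mm in diameter and 70 mm tall, glass with dark purple jam and a BLUE screw lid, about 200 g. Stands loose on the worktop at the start. Origin: centre of its underside, z up.
- spice_tray: Bamboo spice tray, does not move. Outside 214 mm along its x, 88 mm along its y, 28 mm high; inside 200 x 74 mm; floor top 7 mm above its origin. Origin: centre of its underside; x along its length. It holds three spice jars in a row along x: the black-lidded one already stands about 66 mm from the middle at the -x end; the middle and the +x end (x = +66 mm) are free.
- tin_basket: White wire basket for tins, does not move. Outside 222 mm along its x, 90 mm along its y, 28 mm high; inside 216 x 84 mm; flat floor 4 mm above its origin. Origin: centre of its underside; x along its length. It holds three tins in a row along x: the green one already stands about 72 mm from the middle at the +x end; the middle and the -x end (x = -72 mm) are free.
- turntable: Round turntable (lazy Susan), white with a grey rim, on a fixed foot, 188 mm in diameter, empty at the start. Flat standing surface 20 mm above its origin, inner diameter 176 mm, inside a rim whose top is 32 mm above its origin; the disc turns stiffly. Origin: centre of the foot's underside, on the turning axis.
- pepper_jar: Spice jar, a plain upright cylinder 44 mm in diameter and 98 mm tall, glass with a paper label, about 140 g; BLACK lid, dark contents. Already stands (loose) in the bamboo tray; leave it there. Origin: centre of its underside, z up.
- bean_tin: Small food tin, a plain upright cylinder 53 mm in diameter and 67 mm tall, ring pull on top, about 170 g; GREEN label and green end. Already stands (loose) in the wire basket; leave it there. Origin: centre of its underside, z up.

How it is judged (in metres and radians):
At the end, for the whole second after the job is handed in: Both new spice jars stand in the bamboo tray, both new tins in the basket, the jam jar on the turntable (axes within 64 mm), with the black-lidded jar and green tin still in theirs: each upright within 0.1 rad, underside within 6 mm of its organiser's floor, released and at rest (z of paprika_jar in the frame of spice_tray between 0.001 and 0.013 m and x of paprika_jar in the frame of spice_tray between -0.1 and 0.1 m and y of paprika_jar in the frame of spice_tray between -0.037 and 0.037 m and angle between each of paprika_jar, oregano_jar, pepper_jar, tomato_tin, corn_tin, bean_tin, jam_jar's own z axis and vertical below 0.1 rad and linear speed of each of paprika_jar, oregano_jar, pepper_jar, tomato_tin, corn_tin, bean_tin, jam_jar below 0.02 m/s and z of oregano_jar in the frame of spice_tray between 0.001 and 0.013 m and x of oregano_jar in the frame of spice_tray between -0.1 and 0.1 m and y of oregano_jar in the frame of spice_tray between -0.037 and 0.037 m and z of pepper_jar in the frame of spice_tray between 0.001 and 0.013 m and x of pepper_jar in the frame of spice_tray between -0.1 and 0.1 m and y of pepper_jar in the frame of spice_tray between -0.037 and 0.037 m and z of tomato_tin in the frame of tin_basket between -0.002 and 0.01 m and x of tomato_tin in the frame of tin_basket between -0.108 and 0.108 m and y of tomato_tin in the frame of tin_basket between -0.042 and 0.042 m and z of corn_tin in the frame of tin_basket between -0.002 and 0.01 m and x of corn_tin in the frame of tin_basket between -0.108 and 0.108 m and y of corn_tin in the frame of tin_basket between -0.042 and 0.042 m and z of bean_tin in the frame of tin_basket between -0.002 and 0.01 m and x of bean_tin in the frame of tin_basket between -0.108 and 0.108 m and y of bean_tin in the frame of tin_basket between -0.042 and 0.042 m and z of jam_jar in the frame of turntable between 0.014 and 0.026 m and horizontal distance between jam_jar and turntable below 0.064 m); the robot touches nothing.
It fails at once if the black-lidded jar already in the tray was knocked over or pushed more than 20 mm aside (distance of pepper_jar from where it was at the start of the episode above 0.02 m or angle between pepper_jar's own z axis and vertical above 0.5 rad).
It fails at once if the green tin already in the basket was knocked over or pushed more than 20 mm aside (distance of bean_tin from where it was at the start of the episode above 0.02 m or angle between bean_tin's own z axis and vertical above 0.5 rad).
It also fails if it takes over 125 s, if anything falls off the work surface, if the arm or the gripper's body presses on something with over 40 N, if the wrist force passes 120 N, or if a joint passes its speed limit or range.

### The arm

A 6-joint arm with a two-finger parallel gripper is mounted at the origin on the work surface. World frame = base frame: x ahead of the robot, y to its left, z up, the work surface at z = 0. Lengths are in mm, angles in rad, forces in N, time in s.
With the tool pointing down it reaches from about 350 to 775 mm from the base axis. Payload 7.3 kg.
Tool frame: the origin (TCP) lies midway between the tips of the shut fingers; the grasp point (between the pads) lies 19 mm behind it; z points along the fingers, y is the direction in which the jaws open and shut (so a half turn about z gives the same grasp; the last joint's range is limited). The gripper opens to 92 mm and grips with 3 to 60 N. Pads are 19 mm wide; open, the fingers measure 130 mm over their backs; the gripper's body (75 mm by 190 mm) begins 47 mm behind the grasp point.
Start: joints at [-1.319, 0.342, 1.524, -0, 1.275, -0.146], TCP at [203.404, -484.016, 226.741] pointing down, gripper open.
Joint ranges: [-2.53, 2.53], [-0.77, 2.02], [0.04, 2.7], [-1, 4.14], [0.28, 2.66], [-3.11, 3.11]. Speed limits (rad/s): [2.57, 2.57, 3.14, 3.14, 3.14, 3.14].

### API

Orientations are given as [roll, pitch, yaw] about the fixed x, y, z axes, in that order (R = Rz(yaw) Ry(pitch) Rx(roll)).
In Python, from plant import readout, optics, job gives the robot as it stands.
- The arm moves only by the tool drive_tool, never from a script. Its argument "series" is a list of rows, each a list of 4 numbers: the shift along the world's x, y, z in mm, then the turn about the world's z in degrees. A call has 1 to 12 rows; each row shifts and turns the commanded pose from where the row before left it; what a row does not reach is not made up. A row lasts 1/10 s, in which the tool goes at most 50 mm and 8.59 degrees, less where a joint would pass 70% of its speed; a pose out of reach is approached as far as the arm can. A call with a gripper value outside its range is refused whole. "hand" is the closure, from 0 (fully open) to 1 (shut), set as the call begins (left out, the last holds). The fingers move at their own pace and stop on an object; the grip force is fixed at half the most. Time passes only in rows, so rows that do not move let the fingers close. It gives the time, the measured TCP pose, the force and the opening at its end, in the units of the state.
- readout.get_obs(): the state, without advancing time (a new reading comes with each control period).
- optics.capture(name): name is "scene" or "top" or "wrist"; returns a dict with "image" (480x640x3 uint8, blue, green, red), "depth" (480x640 float32, mm along the optical axis (not along the pixel's ray), 0 where there is no reading), "vfov" (degrees; the focal length in pixels is half the picture's height over the tangent of half this angle, whatever the lens; pixels are square), "cx", "cy" (the principal point, pixels), "k1" (the pictures are not rectified: a ray, as slopes to the right and down, at radius r is drawn at 1 + k1 r^2 times it, then the intrinsics apply), "eye" and "rotation" of the camera in the world. Camera axes: x right, y down, z forward; pixel columns grow to the right and rows downward; lengths in mm; the calibration is good to about 2 mm. A picture is of the moment at which its call begins.
- job.close_job(): hands the job in, once; it reports no verdict.
The state is a dict: "time": time; "joint_positions": joint angles; "dq": joint speeds; "tau": joint torques, N m; "tool_pos": TCP position; "tcp_rot": TCP orientation; "contact_force": force on the tool from outside, world axes, zero at the start; "moment": the same for the moment, N m; "grip_width": finger opening in mm.
Only numpy, scipy, OpenCV 4.12 (cv2) and the standard library are available. Lean on these libraries where they do the work, as an engineer would, in place of code of your own. Each camera call takes 0.05 s, during which the arm holds its last target.

## Working session

There is one attempt and no reset: what is moved stays moved. The work goes in short steps, Python scripts to look and compute and a tool call to move; the robot and the scene stay as the last step left them, time stands still between calls to the robot, and variables do not carry over. Pictures are saved under pics/ and viewed, and the job is handed in when it is done.

Besides the shell and the picture viewer there is one more tool, called after "Emit:" as name(argument=value, ...), one argument or row to a line, values as JSON. drive_tool: Moves the arm, as the interface text tells. Its arguments: {"type":"object","properties":{"series":{"type":"array"},"hand":{"type":"number"}},"required":["series"]}

```bash
ls; mkdir -p pics
cat > h.py <<'E'
import numpy as np, cv2
from plant import readout, optics, job
def cap(n,save=None):
    c=optics.capture(n)
    if save: cv2.imwrite('pics/'+save+'.png',c['image'])
    return c
def rays(c,uv):
    uv=np.atleast_2d(np.float64(uv)); f=240/np.tan(np.radians(c['vfov'])/2)
    K=np.array([[f,0,c['cx']],[0,f,c['cy']],[0,0,1]])
    n=cv2.undistortPoints(uv.reshape(-1,1,2),K,np.array([c['k1'],0,0,0.])).reshape(-1,2)
    d=np.c_[n,np.ones(len(n))]
    return d@np.array(c['rotation']).T
def onplane(c,uv,z):
    d=rays(c,uv); e=np.array(c['eye']); return e+d*((z-e[2])/d[:,2])[:,None]
def cloud(c):
    v,u=np.mgrid[:480,:640]; d=rays(c,np.c_[u.ravel(),v.ravel()])
    # d has unit camera-z
    return (np.array(c['eye'])+d*c['depth'].reshape(-1,1)).reshape(480,640,3)
E
python3 - <<'E'
from h import *
print(readout.get_obs())
for n in('scene','top','wrist'):
    c=cap(n,n+'0'); print(n,{k:c[k] for k in c if k not in('image','depth')})
    np.save('pics/'+n+'_cloud.npy',cloud(c))
E
```

```text
pics
{'time': 0.0, 'joint_positions': array([-1.31899287e+00,  3.42730091e-01,  1.52504959e+00, -1.58600195e-06,
        1.27540466e+00, -1.46025967e-01]), 'dq': array([-1.65318610e-03, -7.67787756e-04,  3.22508585e-04,  1.55564223e-04,
       -7.26874038e-05,  9.09780488e-04]), 'tau': array([-3.87607565e-05, -4.31239772e+01, -2.44225395e+01,  7.15652341e-02,
        5.58597723e-02, -1.32559417e-04]), 'tool_pos': array([ 203.29508223, -483.58069543,  226.02977928]), 'tcp_rot': array([-3.14001768e+00, -2.30102111e-04,  3.97829700e-01]), 'contact_force': array([-0.15817514,  0.27339419, -0.31590683]), 'moment': array([-0.05346388,  0.05198309,  0.08006975]), 'grip_width': 91.7766015246343}
scene {'vfov': 56.73938043652269, 'cx': 315.69193444061335, 'cy': 233.38616557973532, 'k1': -0.1039757226729428, 'eye': array([1429.52179603, -161.41786814,  616.63580699]), 'rotation': array([-2.13366773, -0.0244727 ,  1.39444615])}Traceback (most recent call last):
  File "<stdin>", line 5, in <module>
  File "h.py", line 18, in cloud
    return (np.array(c['eye'])+d*c['depth'].reshape(-1,1)).reshape(480,640,3)
                               ~^~~~~~~~~~~~~~~~~~~~~~~~~
numpy._core._exceptions._ArrayMemoryError: Unable to allocate 703. GiB for an array with shape (307200, 307200) and data type float64
```

```bash
sed -i "s/d@np.array(c\['rotation'\]).T/d@Rotation.from_euler('xyz',c['rotation']).as_matrix().T/; 1a from scipy.spatial.transform import Rotation" h.py
python3 - <<'E'
from h import *
for n in('scene','top','wrist'):
    c=cap(n,n+'0'); print(n,{k:c[k] for k in c if k not in('image','depth')})
    cl=cloud(c);np.save('pics/'+n+'_cloud.npy',cl); print(np.nanpercentile(cl[...,2],[1,20,50,80,99]), cl[240,320])
E
```

```text
scene {'vfov': 56.73938043652269, 'cx': 315.69193444061335, 'cy': 233.38616557973532, 'k1': -0.1039757226729428, 'eye': array([1429.52179603, -161.41786814,  616.63580699]), 'rotation': array([-2.13366773, -0.0244727 ,  1.39444615])}
[-7.50297702e+02 -4.90761769e+01  1.01213071e-01  1.37214675e+02
  5.07924807e+02] [498.27085272  31.10528355  -2.6525661 ]
top {'vfov': 55.493163071842034, 'cx': 321.27730061197894, 'cy': 239.33989527585712, 'k1': -0.04103216633835951, 'eye': array([443.98015975,  15.0130279 , 883.49424389]), 'rotation': array([-3.00684986, -0.03822044, -1.55198769])}
[-7.57839780e+02 -2.46216540e+00 -3.46842760e-01  5.51462567e+00
  2.57869051e+02] [563.31023693 -14.09062744  -1.63342637]
wrist {'vfov': 64.8885495430388, 'cx': 321.31208977323695, 'cy': 243.17511305787895, 'k1': -0.04796317825844567, 'eye': array([ 265.22822946, -457.40259689,  384.70769539]), 'rotation': array([ 2.88748465e+00,  1.33656228e-03, -1.17393907e+00])}
[-150.90578251    0.76567095    4.41010409  317.11525159  384.70769539] [ 175.85917433 -492.81223425    1.44221288]
```

View pics/top0.png

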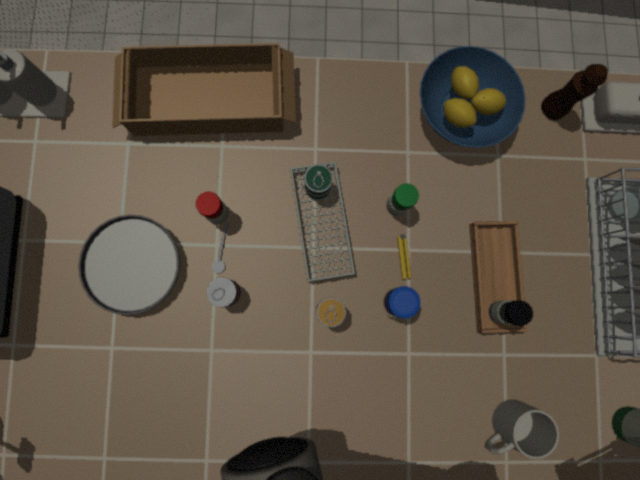

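View pics/scene0.png

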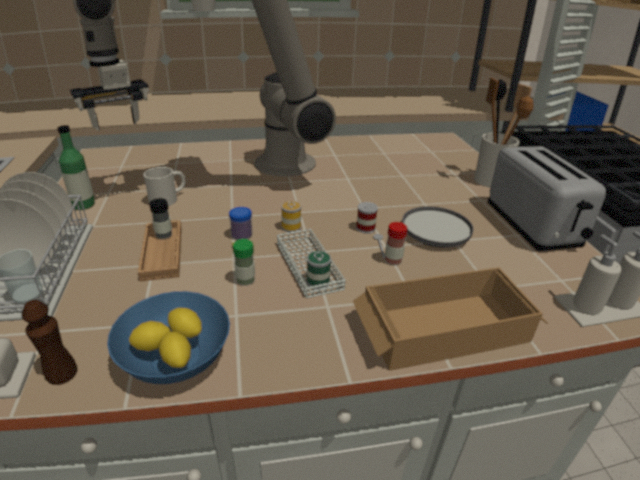

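Top view: red jar lid (209,205), green jar lid (405,197), tomato tin (223,292), corn tin (332,313), jam jar (404,303), tray (498,277), basket (324,222), turntable (130,264). Up in the picture is +x and left is +y. I'll measure the tops with rays on planes of known height, then cross-check them against depth and the scene view.

```bash
cat > meas.py <<'E'
from h import *
c=cap('top'); cl=cloud(c); im=c['image']; hsv=cv2.cvtColor(im,cv2.COLOR_BGR2HSV)
seeds=dict(paprika=(209,205,98),oregano=(405,197,98),tomato=(223,292,67),corn=(332,313,67),jam=(404,303,70),pepper=(517,313,105),bean=(318,179,71))
for k,(u,v,h) in seeds.items():
    z=cl[...,2]; m=(abs(z-h)<9)
    Y,X=np.mgrid[:480,:640]; m&=(np.hypot(X-u,Y-v)<26)
    m=m.astype(np.uint8)
    n,l,s,ce=cv2.connectedComponentsWithStats(m); i=1+np.argmax(s[1:,4])
    pts=cl[l==i]; 
    ct=max(cv2.findContours((l==i).astype(np.uint8),0,1)[0],key=cv2.contourArea)
    (cu,cv_),r=cv2.minEnclosingCircle(ct)
    P=onplane(c,ct.reshape(-1,2),h)[:,:2].astype(np.float32)
    (px,py),R=cv2.minEnclosingCircle(P)
    A=np.c_[2*P,np.ones(len(P))]; q=np.linalg.lstsq(A,(P**2).sum(1),rcond=None)[0]
    print(k,'px',(round(cu),round(cv_)),'n',s[i,4],'z med',np.median(pts[:,2]).round(1),'encl',np.round([px,py,2*R],1),'lsq',q[:2].round(1),2*np.sqrt(q[2]+q[0]**2+q[1]**2).round(1),'mean',pts[:,:2].mean(0).round(1))
E
python3 meas.py
python3 - <<'E'
from h import *
c=cap('top')
im=cv2.resize(c['image'],None,fx=4,fy=4,interpolation=cv2.INTER_CUBIC)
cv2.imwrite('pics/z1.png',np.hstack([im[620:1180,1120:1460],im[820:1380,1850:2150]]))
E
```

```text
paprika px (208, 204) n 497 z med 96.5 encl [609.5 186.4  44.8] lsq [609.6 186.5] 43.0 mean [609.9 186.9]
oregano px (407, 195) n 472 z med 96.3 encl [ 634.6 -163.    45.6] lsq [ 634.4 -163.2] 42.8 mean [ 634.8 -163.6]
tomato px (221, 292) n 701 z med 66.3 encl [457.1 161.6  53. ] lsq [457.  161.9] 51.0 mean [457. 162.]
corn px (331, 312) n 689 z med 66.3 encl [425.7 -33.8  52.7] lsq [425.6 -33.8] 50.8 mean [425.5 -33.8]
jam px (404, 302) n 824 z med 68.9 encl [ 445.8 -164.1   58.3] lsq [ 445.6 -164.4] 56.2 mean [ 445.5 -164.6]
pepper px (520, 312) n 543 z med 103.6 encl [ 430.4 -358.9   47.8] lsq [ 430.8 -359. ] 44.6 mean [ 430.7 -359.8]
bean px (318, 178) n 633 z med 70.1 encl [667.9  -6.7  53.6] lsq [667.8  -6.5] 51.2 mean [668.   -6.5]
```

View pics/z1.png

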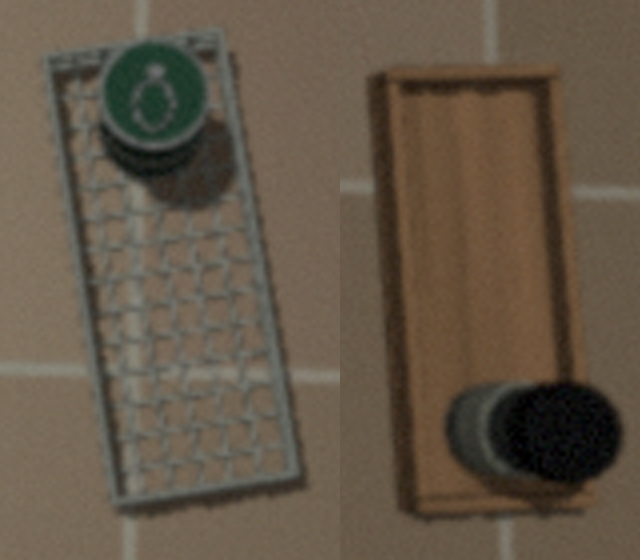

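```bash
cat > org.py <<'E'
from h import *
c=cap('top'); cl=cloud(c); Y,X=np.mgrid[:480,:640]
for k,(u,v,r,lo,hi) in dict(tray=(498,277,66,20,36),basket=(324,222,66,20,36),tt=(130,264,60,12,42)).items():
    m=(abs(cl[...,2]-(lo+hi)/2)<(hi-lo)/2)&(np.hypot(X-u,Y-v)<r)
    cv2.imwrite(f'pics/m_{k}.png',(m*255).astype(np.uint8)[v-75:v+75,u-75:u+75].repeat(4,0).repeat(4,1))
    P=cl[m][:,:2].astype(np.float32)
    if k!='tt':
        # ray on rim plane for boundary
        Q=onplane(c,np.c_[X[m],Y[m]],28)[:,:2].astype(np.float32)
        print(k,cv2.minAreaRect(P),cv2.minAreaRect(Q))
    else:
        Q=onplane(c,np.c_[X[m],Y[m]],32)[:,:2].astype(np.float32); print(cv2.minEnclosingCircle(P),cv2.minEnclosingCircle(Q), np.median(cl[m][:,2]))
def corners(L,U0,V0):
    a=(np.array(L)+[U0,V0]+.5)/4-.5
    p=onplane(c,a,28)[:,:2]; print(p.round(1).tolist(),'c',p.mean(0).round(1))
    print('len',[np.linalg.norm(p[i]-p[(i+1)%4]).round(1) for i in range(4)])
    d=(p[0]-p[3])+(p[1]-p[2]); print('dir deg',np.degrees(np.arctan2(d[1],d[0])))
corners([(43,58),(222,30),(303,478),(118,508)],1120,620)
corners([(388,72),(560,68),(597,505),(413,510)],1850-340,820)
E
python3 org.py; cd pics; python3 -c "
import cv2,numpy as np
a=[cv2.imread(f'm_{k}.png') for k in('tray','basket','tt')]
cv2.imwrite('ms.png',cv2.resize(np.hstack(a),(798,266)))"
```

```text
tray ((498.8124084472656, -359.73681640625), (213.94161987304688, 89.40177154541016), 3.0842690467834473) ((498.5046081542969, -357.31451416015625), (213.06024169921875, 90.13786315917969), 3.105800151824951)
basket ((606.17431640625, -58.590919494628906), (222.42857360839844, 176.53506469726562), 10.259289741516113) ((605.4317626953125, -58.00102996826172), (221.30648803710938, 175.18435668945312), 10.257741928100586)
((505.9396057128906, 342.7546691894531), 94.19865417480469) ((504.7187805175781, 341.649658203125), 94.63921356201172) 19.2991463553127
[[696.0, 46.8], [712.6, -39.6], [496.2, -80.9], [480.4, 5.7]] c [596.3 -17. ]
len [np.float64(87.9), np.float64(220.4), np.float64(88.0), np.float64(219.5)]
dir deg 10.792842073281246
[[600.4, -311.2], [604.7, -397.2], [395.0, -407.5], [391.8, -318.0]] c [ 498.  -358.5]
len [np.float64(86.1), np.float64(209.9), np.float64(89.5), np.float64(208.7)]
dir deg 2.348832100575472
```

View pics/ms.png

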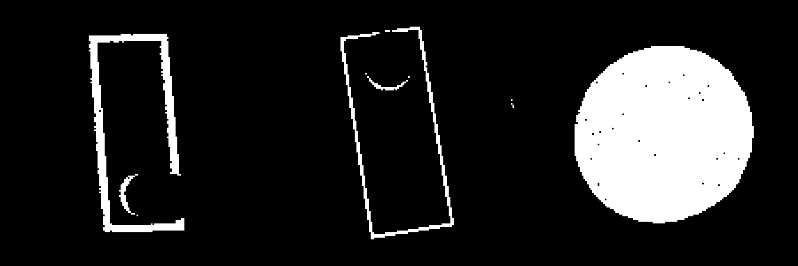

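Measured (mm):

| Item | Position | Checks |
|---|---|---|
| Tray | centre (498.6, −358.5), +x axis at 3.1° | 213 × 90 |
| Basket | centre (596.5, −17), axis at 10.5° | 220 × 88 |
| Turntable | centre (505, 342) | 188 diameter |
| Loose items | as listed above | diameters and heights agree with those given |

I'll start with the oregano jar at (634.5, −163).

Emit:
drive_tool(
  hand=0,
  series=[
    [36,26.7,0,-1.65],
    [36,26.7,0,-1.65],
    [36,26.7,0,-1.65],
    [36,26.7,0,-1.65],
    [36,26.7,0,-1.65],
    [36,26.7,0,-1.65],
    [36,26.7,0,-1.65],
    [36,26.7,0,-1.65],
    [36,26.7,0,-1.65],
    [36,26.7,0,-1.65],
    [36,26.7,0,-1.65],
    [35,26.7,0,-1.65],
  ],
)

```text
time: 1.55
tool_pos: [635.7, -162.2, 226.6]
tcp_rot: [3.141, 0.0, 0.051]
contact_force: [0.0, -0.5, 0.3]
grip_width: 91.8
```

Emit:
drive_tool(
  series=[
    [-1,-1,-40,0],
    [0,0,-40,0],
    [0,0,-40,0],
    [0,0,-30,0],
    [0,0,-15,0],
    [0,0,-10,0],
    [0,0,0,0],
  ],
)

```text
time: 2.25
tool_pos: [633.3, -164.6, 51.3]
tcp_rot: [-3.141, 0.001, 0.052]
contact_force: [-1.3, -0.3, -0.3]
grip_width: 92.1
```

Emit:
drive_tool(
  hand=1,
  series=[
    [0,0,0,0],
    [0,0,0,0],
    [0,0,0,0],
    [0,0,0,0],
    [0,0,0,0],
    [0,0,0,0],
    [0,0,0,0],
    [0,0,0,0],
  ],
)

```text
time: 3.05
tool_pos: [633.4, -164.6, 51.8]
tcp_rot: [3.142, -0.0, 0.052]
contact_force: [0.4, 0.5, 0.6]
grip_width: 43.7
```

Emit:
drive_tool(
  series=[
    [0,0,10,0],
    [0,0,25,0],
    [0,0,40,0],
    [0,0,40,0],
    [0,0,35,0],
    [-14,-38,10,0],
    [-14,-38,0,0],
    [-14,-38,0,0],
    [-14,-38,0,0],
    [-13,-38,0,0],
    [0,0,0,0],
    [0,0,0,0],
  ],
)

```text
time: 4.25
tool_pos: [563.8, -355.4, 211.9]
tcp_rot: [-3.141, 0.0, 0.05]
contact_force: [0.2, 1.1, -1.4]
grip_width: 43.3
```

Run:
```python
from h import *
print(readout.get_obs()['tool_pos']); cap('scene','s1')
```

```text
[ 563.79123028 -355.40860956  211.88258003]
```

View pics/s1.png

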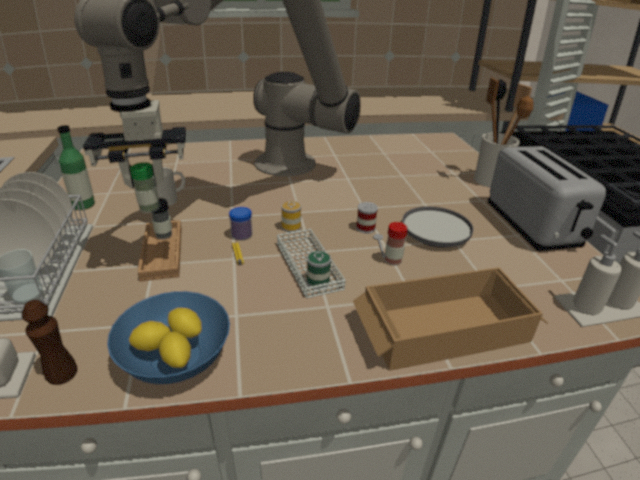

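The scene view shows the green jar held upright over the tray, at about (145,188). I'll lower it until its underside meets the tray floor (TCP about 59) and release.

Emit:
drive_tool(
  series=[
    [0,0,-35,0],
    [0,0,-40,0],
    [0,0,-35,0],
    [0,0,-20,0],
    [0,0,-10,0],
    [0,0,-5,0],
    [0,0,-4,0],
    [0,0,-3,0],
    [0,0,0,0],
  ],
)

```text
time: 5.2
tool_pos: [564.7, -354.7, 60.4]
tcp_rot: [3.141, -0.001, 0.052]
contact_force: [0.3, 0.3, -1.2]
grip_width: 43.5
```

Emit:
drive_tool(
  hand=0,
  series=[
    [0,0,0,0],
    [0,0,0,0],
    [0,0,0,0],
    [0,0,0,0],
    [0,0,0,0],
    [0,0,0,0],
    [0,0,0,0],
  ],
)

```text
time: 5.9
tool_pos: [564.4, -354.6, 59.7]
tcp_rot: [3.142, 0.0, 0.052]
contact_force: [-0.1, -0.8, -0.1]
grip_width: 91.0
```

Emit:
drive_tool(
  series=[
    [0,0,15,0],
    [0,0,35,0],
    [0,0,40,0],
    [0,0,40,0],
    [0,0,10,0],
    [0,0,0,0],
  ],
)

```text
time: 6.5
tool_pos: [565.2, -355.2, 203.1]
tcp_rot: [3.138, -0.004, 0.052]
contact_force: [-0.7, -0.2, -0.8]
grip_width: 91.7
```

Emit:
drive_tool(
  series=[
    [3.8,45,0,0],
    [3.8,45,0,0],
    [3.8,45,0,0],
    [3.8,45,0,0],
    [3.8,45,0,0],
    [3.8,45,0,0],
    [3.8,45,0,0],
    [3.8,45,0,0],
    [3.8,45,0,0],
    [3.8,45,0,0],
    [3.8,45,0,0],
    [3.2,46,0,0],
  ],
)

```text
time: 7.7
tool_pos: [608.4, 188.0, 197.8]
tcp_rot: [3.141, 0.003, 0.052]
contact_force: [1.3, -0.6, -0.5]
grip_width: 91.7
```

Run:
```python
from h import *
print(readout.get_obs()['tool_pos']); cap('scene','s2')
```

```text
[608.38760992 187.954863   197.76235592]
```

View pics/s2.png

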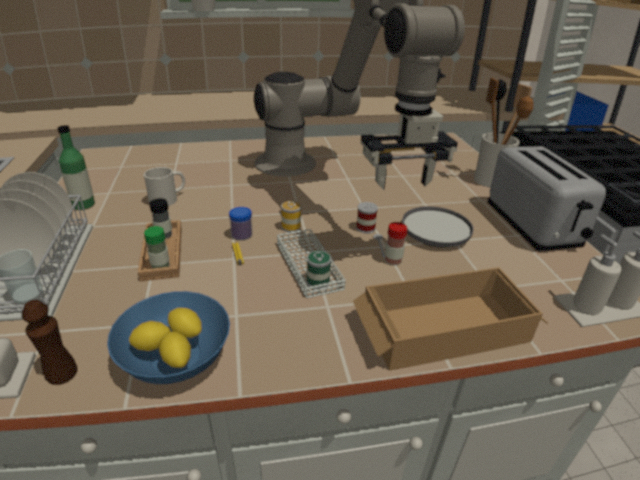

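The green jar stands upright in the tray at (155,245). Next is the paprika jar.

Emit:
drive_tool(
  series=[
    [1,-1.5,-40,0],
    [0,0,-40,0],
    [0,0,-35,0],
    [0,0,-20,0],
    [0,0,-12,0],
    [0,0,0,0],
  ],
)

```text
time: 8.35
tool_pos: [608.7, 184.4, 50.1]
tcp_rot: [3.141, 0.005, 0.052]
contact_force: [-0.3, 0.3, 0.2]
grip_width: 91.7
```

Emit:
drive_tool(
  hand=1,
  series=[
    [0,0,0,0],
    [0,0,0,0],
    [0,0,0,0],
    [0,0,0,0],
    [0,0,0,0],
    [0,0,0,0],
    [0,0,0,0],
    [0,0,0,0],
  ],
)

```text
time: 9.15
tool_pos: [610.6, 185.1, 53.0]
tcp_rot: [-3.141, -0.001, 0.052]
contact_force: [-0.8, 1.6, 1.3]
grip_width: 44.0
```

Emit:
drive_tool(
  series=[
    [0,0,10,0],
    [0,0,25,0],
    [0,0,40,0],
    [0,0,40,0],
    [0,0,40,0],
    [0,0,10,0],
    [0,0,0,0],
    [0,0,0,0],
  ],
)

```text
time: 9.95
tool_pos: [609.5, 184.6, 215.8]
tcp_rot: [3.141, 0.003, 0.052]
contact_force: [0.2, -0.7, -1.8]
grip_width: 43.6
```

Emit:
drive_tool(
  series=[
    [-4,-20,0,0],
    [-9,-46,0,0],
    [-9,-46,0,0],
    [-9,-46,0,0],
    [-9,-46,0,0],
    [-9,-46,0,0],
    [-9,-46,0,0],
    [-9,-46,0,0],
    [-9,-46,0,0],
    [-9,-46,0,0],
    [-9,-46,0,0],
    [-9,-46,0,0],
  ],
)

```text
time: 11.15
tool_pos: [505.8, -342.2, 214.9]
tcp_rot: [-3.138, 0.004, 0.052]
contact_force: [0.6, -0.7, -2.3]
grip_width: 43.9
```

Emit:
drive_tool(
  series=[
    [-6,-17,0,0],
    [0,0,0,0],
    [0,0,0,0],
  ],
)

```text
time: 11.45
tool_pos: [500.9, -357.1, 215.9]
tcp_rot: [-3.138, 0.002, 0.052]
contact_force: [0.7, 0.7, -2.3]
grip_width: 43.8
```

Emit:
drive_tool(
  series=[
    [-1,-1,-35,0],
    [0,0,-40,0],
    [0,0,-30,0],
    [0,0,-22,0],
    [0,0,-12,0],
    [0,0,-6,0],
    [0,0,-5,0],
    [0,0,-3,0],
    [0,0,0,0],
    [0,0,0,0],
  ],
)

```text
time: 12.45
tool_pos: [500.7, -359.4, 65.5]
tcp_rot: [3.141, -0.001, 0.052]
contact_force: [1.1, 0.8, -1.5]
grip_width: 43.9
```

Emit:
drive_tool(
  series=[
    [0,0,-2,0],
    [0,0,-1,0],
    [0,0,0,0],
    [0,0,0,0],
  ],
)

```text
time: 12.85
tool_pos: [500.4, -359.2, 61.8]
tcp_rot: [3.142, 0.0, 0.052]
contact_force: [0.4, 0.3, -2.1]
grip_width: 43.7
```

Run:
```python
from h import *
o=readout.get_obs();print(o['tool_pos'],o['contact_force']); c=cap('scene'); cv2.imwrite('pics/s3.png',cv2.resize(c['image'][150:300,80:280],None,fx=4,fy=4))
```

```text
[ 500.37474799 -359.15397718   61.75866003] [ 0.39829647  0.25617497 -2.06995146]
```

View pics/s3.png

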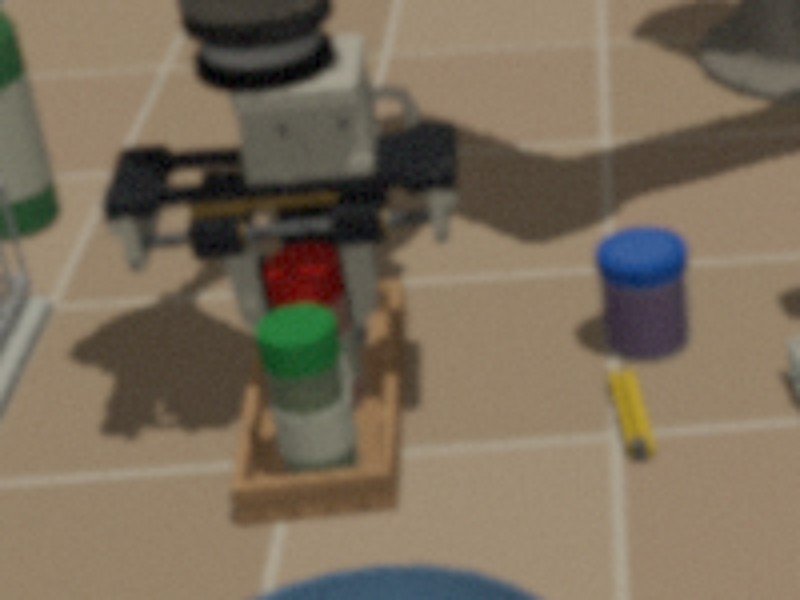

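The red jar hangs upright behind the green one. The vertical force still carries its weight, so it hasn't landed yet.

Emit:
drive_tool(
  series=[
    [0,0,-1,0],
    [0,0,-1,0],
    [0,0,0,0],
    [0,0,0,0],
  ],
)

```text
time: 13.3
tool_pos: [500.5, -359.1, 60.0]
tcp_rot: [3.141, -0.0, 0.052]
contact_force: [-1.4, 0.6, 1.8]
grip_width: 43.8
```

Emit:
drive_tool(
  hand=0,
  series=[
    [0,0,0,0],
    [0,0,0,0],
    [0,0,0,0],
    [0,0,0,0],
    [0,0,0,0],
    [0,0,0,0],
    [0,0,0,0],
  ],
)

```text
time: 14.0
tool_pos: [500.4, -359.1, 59.7]
tcp_rot: [3.142, 0.0, 0.052]
contact_force: [-0.3, 0.2, 0.9]
grip_width: 90.8
```

Emit:
drive_tool(
  series=[
    [0,0,15,0],
    [0,0,35,0],
    [0,0,40,0],
    [0,0,40,0],
    [0,0,10,0],
    [0,0,0,0],
  ],
)

```text
time: 14.6
tool_pos: [501.1, -359.7, 201.7]
tcp_rot: [3.139, -0.003, 0.052]
contact_force: [0.8, 0.2, -0.6]
grip_width: 91.9
```

Next the jam jar at (445.7, −164.3), gripped with TCP at about 31.

Emit:
drive_tool(
  series=[
    [-11,39,0,0],
    [-11,39,0,0],
    [-11,39,0,0],
    [-11,39,0,0],
    [-11,39,0,0],
    [0,0,-30,0],
    [0,0,-40,0],
    [0,0,-40,0],
    [0,0,-30,0],
    [0,0,-18,0],
    [0,0,-10,0],
    [0,0,0,0],
  ],
)

```text
time: 15.8
tool_pos: [443.9, -163.3, 29.8]
tcp_rot: [-3.139, 0.004, 0.052]
contact_force: [-0.2, 0.1, -0.0]
grip_width: 91.9
```

Emit:
drive_tool(
  hand=1,
  series=[
    [0,0,0,0],
    [0,0,0,0],
    [0,0,0,0],
    [0,0,0,0],
    [0,0,0,0],
    [0,0,0,0],
    [0,0,0,0],
  ],
)

```text
time: 16.5
tool_pos: [445.7, -164.3, 32.2]
tcp_rot: [3.141, -0.001, 0.052]
contact_force: [-1.3, -1.0, 5.5]
grip_width: 57.5
```

Emit:
drive_tool(
  series=[
    [0,0,10,0],
    [0,0,25,0],
    [0,0,40,0],
    [0,0,40,0],
    [0,0,35,0],
    [0,0,0,0],
  ],
)

```text
time: 17.1
tool_pos: [447.6, -165.2, 186.7]
tcp_rot: [3.137, -0.008, 0.052]
contact_force: [0.3, 0.1, -1.1]
grip_width: 57.5
```

Emit:
drive_tool(
  series=[
    [2,20,0,0],
    [5,43.5,0,0],
    [5,43.5,0,0],
    [5,43.5,0,0],
    [5,43.5,0,0],
    [5,43.5,0,0],
    [5,43.5,0,0],
    [5,43.5,0,0],
    [5,43.5,0,0],
    [5,43.5,0,0],
    [5,43.5,0,0],
    [5,43.5,0,0],
  ],
)

```text
time: 18.3
tool_pos: [501.6, 336.0, 180.6]
tcp_rot: [3.141, 0.002, 0.052]
contact_force: [0.8, -0.9, -1.6]
grip_width: 57.5
```

Emit:
drive_tool(
  series=[
    [0,0,-20,0],
    [0,0,-40,0],
    [0,0,-35,0],
    [0,0,-20,0],
    [0,0,-10,0],
    [0,0,-5,0],
    [0,0,0,0],
    [0,0,0,0],
  ],
)

```text
time: 19.1
tool_pos: [502.8, 334.6, 52.5]
tcp_rot: [-3.141, -0.001, 0.052]
contact_force: [0.2, 0.8, -1.6]
grip_width: 57.4
```

Emit:
drive_tool(
  series=[
    [0,0,-1,0],
    [0,0,-1,0],
    [0,0,0,0],
    [0,0,0,0],
  ],
)

```text
time: 19.5
tool_pos: [503.0, 334.6, 52.2]
tcp_rot: [-3.141, -0.002, 0.052]
contact_force: [-4.0, -2.8, 13.6]
grip_width: 57.4
```

Emit:
drive_tool(
  hand=0,
  series=[
    [0,0,0,0],
    [0,0,0,0],
    [0,0,0,0],
    [0,0,0,0],
    [0,0,0,0],
    [0,0,0,0],
    [0,0,0,0],
  ],
)

```text
time: 20.2
tool_pos: [502.4, 334.4, 49.6]
tcp_rot: [3.141, 0.0, 0.052]
contact_force: [-0.8, -0.0, 0.2]
grip_width: 91.6
```

Emit:
drive_tool(
  series=[
    [0,0,15,0],
    [0,0,35,0],
    [0,0,40,0],
    [0,0,40,0],
    [0,0,10,0],
    [0,0,0,0],
  ],
)

```text
time: 20.8
tool_pos: [503.2, 334.8, 191.7]
tcp_rot: [-3.14, -0.004, 0.052]
contact_force: [-0.2, 1.5, 0.2]
grip_width: 91.8
```

Run:
```python
from h import *
cap('scene','s4')
```

```text
(no output)
```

View pics/s4.png

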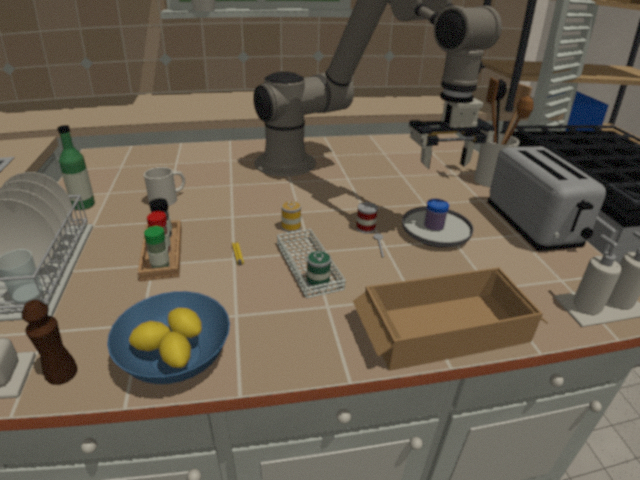

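Three jars are placed: red at (157,225), green at (155,245), and jam on the turntable at (437,215). Next is the tomato tin at (457,162), with the yaw turned to the basket's 10.5°.

Emit:
drive_tool(
  series=[
    [-11.5,-43,0,2],
    [-11.5,-43,0,2],
    [-11.5,-43,0,2],
    [-11.5,-43.5,0,1.5],
    [0,0,-30,0],
    [0,0,-40,0],
    [0,0,-40,0],
    [0,0,-25,0],
    [0,0,-15,0],
    [0,0,-7,0],
    [0,0,0,0],
    [0,0,0,0],
  ],
)

```text
time: 22.05
tool_pos: [456.3, 161.9, 32.7]
tcp_rot: [3.141, 0.0, 0.183]
contact_force: [0.1, 0.2, -0.6]
grip_width: 91.8
```

Emit:
drive_tool(
  hand=1,
  series=[
    [0,0,0,0],
    [0,0,0,0],
    [0,0,0,0],
    [0,0,0,0],
    [0,0,0,0],
    [0,0,0,0],
    [0,0,0,0],
  ],
)

```text
time: 22.75
tool_pos: [456.5, 161.9, 32.9]
tcp_rot: [3.142, -0.0, 0.183]
contact_force: [-0.9, 1.1, 2.3]
grip_width: 52.2
```

Emit:
drive_tool(
  series=[
    [0,0,10,0],
    [0,0,25,0],
    [0,0,40,0],
    [0,0,40,0],
    [0,0,35,0],
    [0,0,0,0],
  ],
)

```text
time: 23.35
tool_pos: [458.9, 162.4, 187.8]
tcp_rot: [3.142, -0.01, 0.183]
contact_force: [0.2, -0.1, -2.8]
grip_width: 52.7
```

Emit:
drive_tool(
  series=[
    [22.8,-30,0,0],
    [22.8,-30,0,0],
    [22.8,-30,0,0],
    [22.8,-30,0,0],
    [22.8,-30,0,0],
    [22.8,-30,0,0],
    [0,0,0,0],
    [0,0,0,0],
  ],
)

```text
time: 24.15
tool_pos: [592.4, -18.6, 181.2]
tcp_rot: [-3.14, 0.003, 0.181]
contact_force: [-0.1, 0.7, -3.2]
grip_width: 52.5
```

Emit:
drive_tool(
  series=[
    [1.5,1,-30,0],
    [0,0,-40,0],
    [0,0,-35,0],
    [0,0,-20,0],
    [0,0,-10,0],
    [0,0,-4,0],
    [0,0,0,0],
    [0,0,0,0],
  ],
)

```text
time: 24.95
tool_pos: [595.5, -17.0, 45.0]
tcp_rot: [3.141, -0.002, 0.183]
contact_force: [0.7, 0.3, -2.1]
grip_width: 52.7
```

Emit:
drive_tool(
  series=[
    [0,0,-2,0],
    [0,0,-2,0],
    [0,0,-1,0],
    [0,0,0,0],
    [0,0,0,0],
  ],
)

```text
time: 25.45
tool_pos: [594.7, -17.1, 38.7]
tcp_rot: [3.142, -0.0, 0.183]
contact_force: [0.8, -0.1, -2.5]
grip_width: 52.5
```

Emit:
drive_tool(
  series=[
    [0,0,-1,0],
    [0,0,-1,0],
    [0,0,0,0],
    [0,0,0,0],
  ],
)

```text
time: 25.85
tool_pos: [594.8, -17.1, 36.9]
tcp_rot: [3.141, -0.0, 0.183]
contact_force: [-0.6, 0.3, 0.7]
grip_width: 52.4
```

Emit:
drive_tool(
  hand=0,
  series=[
    [0,0,0,0],
    [0,0,0,0],
    [0,0,0,0],
    [0,0,0,0],
    [0,0,0,0],
    [0,0,0,0],
    [0,0,0,0],
  ],
)

```text
time: 26.55
tool_pos: [594.7, -17.1, 36.7]
tcp_rot: [3.142, 0.0, 0.183]
contact_force: [0.2, 0.6, 0.3]
grip_width: 91.5
```

Emit:
drive_tool(
  series=[
    [0,0,15,0],
    [0,0,35,0],
    [0,0,40,0],
    [0,0,40,0],
    [0,0,10,0],
    [0,0,0,0],
  ],
)

```text
time: 27.15
tool_pos: [595.6, -17.2, 178.6]
tcp_rot: [3.14, -0.004, 0.183]
contact_force: [0.6, 0.4, -0.9]
grip_width: 91.9
```

The tomato tin is set down. Next is the corn tin at (425.6, −33.8).

Emit:
drive_tool(
  series=[
    [-34,-3.3,0,0],
    [-34,-3.3,0,0],
    [-34,-3.3,0,0],
    [-34,-3.3,0,0],
    [-33,-3.4,0,0],
    [0,0,-30,0],
    [0,0,-40,0],
    [0,0,-40,0],
    [0,0,-20,0],
    [0,0,-11,0],
    [0,0,-4,0],
    [0,0,0,0],
  ],
)

```text
time: 28.35
tool_pos: [424.5, -33.4, 30.6]
tcp_rot: [-3.14, 0.003, 0.183]
contact_force: [0.2, 0.5, 0.0]
grip_width: 92.0
```

Emit:
drive_tool(
  hand=1,
  series=[
    [0,0,0,0],
    [0,0,0,0],
    [0,0,0,0],
    [0,0,0,0],
    [0,0,0,0],
    [0,0,0,0],
    [0,0,0,0],
  ],
)

```text
time: 29.05
tool_pos: [425.8, -33.7, 32.0]
tcp_rot: [3.141, -0.0, 0.183]
contact_force: [-0.5, 0.3, 3.4]
grip_width: 52.5
```

Emit:
drive_tool(
  series=[
    [0,0,10,0],
    [0,0,25,0],
    [0,0,40,0],
    [0,0,40,0],
    [0,0,35,0],
    [0,0,0,0],
    [20,0.7,0,0],
    [35,1.3,0,0],
    [35,1.3,0,0],
    [10,0.4,0,0],
    [0,0,0,0],
    [0,0,0,0],
  ],
)

```text
time: 30.25
tool_pos: [524.2, -29.8, 180.9]
tcp_rot: [-3.141, 0.003, 0.183]
contact_force: [-0.7, 0.5, -1.1]
grip_width: 53.0
```

Emit:
drive_tool(
  series=[
    [0,0,-30,0],
    [0,0,-40,0],
    [0,0,-35,0],
    [0,0,-20,0],
    [0,0,-10,0],
    [0,0,-5,0],
    [0,0,0,0],
    [0,0,0,0],
  ],
)

```text
time: 31.05
tool_pos: [526.3, -30.2, 42.9]
tcp_rot: [3.141, -0.002, 0.183]
contact_force: [-0.5, -0.3, -0.9]
grip_width: 52.5
```

Emit:
drive_tool(
  series=[
    [0,0,-2,0],
    [0,0,-1,0],
    [0,0,0,0],
    [0,0,0,0],
  ],
)

```text
time: 31.45
tool_pos: [525.8, -30.0, 38.9]
tcp_rot: [3.141, -0.0, 0.183]
contact_force: [0.2, 0.5, -2.3]
grip_width: 52.6
```

Emit:
drive_tool(
  series=[
    [0,0,-1.5,0],
    [0,0,-1,0],
    [0,0,0,0],
    [0,0,0,0],
  ],
)

```text
time: 31.85
tool_pos: [525.7, -30.0, 36.2]
tcp_rot: [3.142, 0.0, 0.183]
contact_force: [0.7, 0.4, -2.2]
grip_width: 52.7
```

Emit:
drive_tool(
  hand=0,
  series=[
    [0,0,0,0],
    [0,0,0,0],
    [0,0,0,0],
    [0,0,0,0],
    [0,0,0,0],
    [0,0,0,0],
    [0,0,0,0],
  ],
)

```text
time: 32.55
tool_pos: [525.7, -30.0, 36.3]
tcp_rot: [3.141, -0.0, 0.183]
contact_force: [0.1, 0.2, 0.0]
grip_width: 92.1
```

Emit:
drive_tool(
  series=[
    [0,0,15,0],
    [0,0,35,0],
    [0,0,40,0],
    [0,0,40,0],
    [-30,0,20,0],
    [-40,0,0,0],
    [-40,0,0,0],
    [-30,0,0,0],
    [0,0,0,0],
    [0,0,0,0],
  ],
)

```text
time: 33.55
tool_pos: [386.1, -30.2, 186.8]
tcp_rot: [3.141, -0.002, 0.183]
contact_force: [-0.1, -0.5, 0.1]
grip_width: 91.4
```

Run:
```python
from h import *
cap('top','t5');cap('scene','s5')
```

```text
(no output)
```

View pics/t5.png

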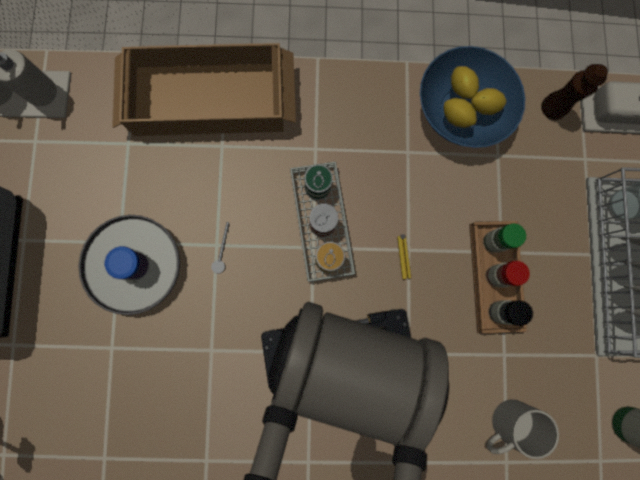

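View pics/s5.png

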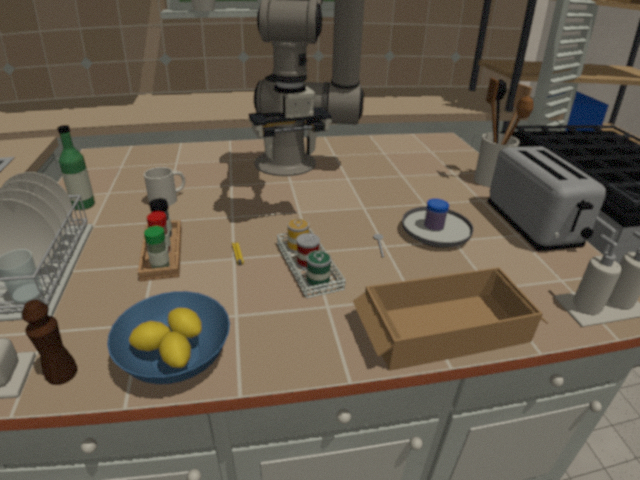

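All five look in place: tray column at (513,237), (517,272), (517,313); basket at (319,179), (323,219), (331,256); jam at (123,262). I'll check top heights and offsets in each organiser's frame.

```bash
sed -e "s/^seeds=.*/seeds=dict(paprika=(517,272,105),oregano=(513,237,105),tomato=(323,219,71),corn=(331,256,71),jam=(123,262,90),pepper=(517,313,105),bean=(318,179,71))/" meas.py > meas2.py
cat >> meas2.py <<'E'
    o,a=((498.6,-358.5),3.1) if h==105 else ((596.5,-17),10.5) if h==71 else ((505.3,342.2),0)
    d=q[:2]-o; t=np.radians(a); print('   local',np.round([d[0]*np.cos(t)+d[1]*np.sin(t),-d[0]*np.sin(t)+d[1]*np.cos(t)],1))
E
python3 meas2.py
```

```text
paprika px (516, 273) n 489 z med 103.4 encl [ 498.7 -355.    47. ] lsq [ 499.5 -355.3] 43.0 mean [ 499.6 -356.1]
   local [1.  3.2]
oregano px (514, 235) n 483 z med 103.4 encl [ 565.9 -352.2   45.9] lsq [ 565.9 -352.4] 43.4 mean [ 566.1 -353.1]
   local [67.5  2.5]
tomato px (324, 218) n 646 z med 70.1 encl [594.4 -17.5  52.6] lsq [594.6 -17.5] 50.8 mean [594.7 -17.5]
   local [-2.  -0.1]
corn px (330, 256) n 664 z med 70.2 encl [525.1 -30.1  52.3] lsq [525.2 -30.2] 50.8 mean [525.1 -30.2]
   local [-72.6  -0. ]
jam px (121, 263) n 880 z med 88.8 encl [503.4 331.9  59.1] lsq [503.5 331.9] 56.6 mean [503.5 332.4]
   local [ -1.8 -10.3]
pepper px (520, 312) n 542 z med 103.6 encl [ 432.  -359.2   47.5] lsq [ 430.8 -359.1] 44.6 mean [ 430.8 -359.8]
   local [-67.7   3.1]
bean px (318, 178) n 636 z med 70.1 encl [667.8  -6.4  53.7] lsq [667.7  -6.5] 51.4 mean [667.9  -6.5]
   local [71.9 -2.6]
```

Everything is in tolerance. Top heights match standing on the organiser floors, and the pepper jar and bean tin haven't moved.

```bash
python3 -c "
from plant import job; print(job.close_job())"
```

```text
the job is handed in; nothing more can be done
None
```

All five items are put away and the job is handed in, at about 34 s of the 125 s allowed; the hand-in gave no verdict.

- **Spice tray:** the green-lidded jar stands at the +x end and the red-lidded one in the middle.
- **Wire basket:** the red-label tin stands in the middle and the yellow-label tin at the -x end.
- **Turntable:** the jam jar stands about 10 mm from the axis, against the 64 mm allowed.

In the last pictures, all seven items looked upright. Their tops were within 1–2 mm of the height for standing on their organiser's floor. Each was within about 3 mm of its row's centre line. The black-lidded jar and the green tin measured within 0.2 mm of where they started.

The gripper was open and clear of everything, and no check failed. The largest force I read was about 14 N, when the jam jar touched down on the turntable.

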